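# Spice jar into the third gap of the rack

### The arm

A 6-joint arm with a two-finger parallel gripper is mounted at the origin on a cart in front of the work surface, level with it; the furniture and walls round the work are solid. World frame = base frame: x ahead of the robot, y to its left, z up, the work surface at z = 0. Lengths are in m, angles in rad, forces in N, time in s.
With the tool pointing down it reaches from about 0.35 to 0.85 m from the base axis. Payload 8.1 kg.
Tool frame: the origin (TCP) lies between the finger pads; the fingertips stand 14 mm ahead of it and the grasp point (between the pads) lies 5 mm behind it; z points along the fingers, y is the line along which they close (so a half turn about z gives the same grasp; the last joint's range is limited). The gripper opens to 93 mm and grips with 3 to 60 N. Pads are 15 mm wide; open, the fingers measure 128 mm over their backs; the gripper's body (75 mm by 188 mm) begins 65 mm behind the grasp point.
Start: joints at [-1.395, 0.13, 1.488, -0, 1.523, -0.085], TCP at [0.155, -0.58, 0.199] pointing down, gripper open.
Joint ranges: [-2.96, 2.96], [-0.89, 2.26], [0.02, 2.5], [-1.34, 4.48], [0, 2.73], [-2.66, 2.66]. Speed limits (rad/s): [2.39, 2.39, 2.79, 3.14, 3.14, 3.14].

### API

Orientations are given as a rotation vector (axis times angle).
In Python, from plant import robot gives the robot as it stands.
- The arm moves only by the tool arm_command, never from a script. Its argument "targets" is a list of rows, each an object of numbers: "x", "y", "z": the shift along the world's x, y, z in units of 500 mm (1.0 is 500 mm); "rx", "ry", "rz": the turn, a rotation vector about the world's x, y, z in units of 2 rad (1.0 is 2 rad); "claw": the closure in counts, from 0 (fully open) to 255 (shut). In form: [{"x": .., "y": .., "z": .., "rx": .., "ry": .., "rz": .., "claw": ..}, ...]. A call has 1 to 10 rows; each row is the pose to reach, as a shift and turn from the pose commanded when the call began; what a row does not reach only later rows make up. A row lasts 1/12 s, in which the tool goes at most 41.7 mm and 7.16 degrees, less where a joint would pass 70% of its speed; a pose out of reach is approached as far as the arm can. A call with a number of a shift or a turn outside -1 to 1 is refused whole. A call with a gripper value outside its range is refused whole. The fingers move at their own pace and stop on an object; "squeeze" is the grip in N (left out, the last holds). Time passes only in rows, so rows that repeat a pose let the fingers close. It gives the time, the measured TCP pose, the force, the opening and the grip force at its end, in the units of the state.
- robot.read_state(): the state, without advancing time (a new reading comes with each control period).
- robot.read_camera(name): name is "side" or "top"; returns (picture, depth): 420x560x3 uint8, red, green, blue; 420x560 float32, m along the optical axis (not along the pixel's ray), 0 where there is no reading.
- robot.get_calibration(name): a dict with "intrinsics" (3x3 intrinsics, pixels), "dist" ([k1, k2, p1, p2, k3] as OpenCV has them; the pictures are not rectified), "origin" and "orientation" of the camera in the world. Camera axes: x right, y up, looking along -z (the intrinsics and any distortion apply to the point x, -y, -z); pixel columns grow to the right and rows downward; lengths in m; the calibration is good to about 2 mm. A picture is of the moment at which its call begins. get_calibration takes no time and is no camera call.
- robot.close_job(): hands the job in; it is judged then, once.
The state is a dict: "t": time; "q": joint angles; "dq": joint speeds; "joint_torque": joint torques, N m; "tool_pos": TCP position; "orientation": TCP orientation; "force": force on the tool from outside, world axes, zero at the start; "wrist_torque": the same for the moment, N m; "opening": finger opening in m; "gripper_force": force on a finger pad.
Only numpy, scipy, OpenCV 4.12 (cv2) and the standard library are available. Lean on these libraries where they do the work, as an engineer would, in place of code of your own. Each camera call takes 0.05 s, during which the arm holds its last target. There are 200 camera calls.

### The job

Count the gaps of the wooden spice rack with closed fingertips on the steel rail along its back: starting at the end with the red post, touch the rail at the first, the second and the third gap in turn (every gap counts, filled or not), and go no further. Then push the orange spice jar across the worktop, upright, into that third gap until it is home against the back board, and move clear. Only push the jar, do not lift it, and leave everything else where it stands.

Things in the scene. Friction and masses are not known exactly. Their poses are not given: they have to be found in the camera images.
- rack: Fixed pale wooden rack, 222 mm long, no floor. Origin: centre of its footprint on the worktop; x from the open front to the back, y along it (left when facing its front). Dividers 6 mm thick, 36 mm high, from x = -22 to +20 mm, at y = -108, -54, 0, +54, +108 mm make four 48 mm gaps open to the front. Back board 46 mm high, from x = +20 to +28 mm.
- rail: Fixed round steel rail, 12 mm in diameter, along y over the back board: axis at x = +24 mm, 60 mm above the worktop, top at 66 mm. Over each divider it has a ball collar 15 mm in diameter (1.5 mm proud), so the smooth stretches between collars lie at the gaps. Same origin and axes as the rack.
- gap_a (a point): Point on the worktop in the middle of the gap at y = +81 mm of the rack, x = 0; axes as the rack. The orange jar pushed home stands with its centre here (to 1 mm).
- gap_b (a point): Point on the worktop in the middle of the gap at y = +27 mm of the rack, x = 0; axes as the rack. The orange jar pushed home stands with its centre here (to 1 mm).
- gap_c (a point): Point on the worktop in the middle of the gap at y = -27 mm of the rack, x = 0; axes as the rack. The orange jar pushed home stands with its centre here (to 1 mm).
- gap_d (a point): Point on the worktop in the middle of the gap at y = -81 mm of the rack, x = 0; axes as the rack. The orange jar pushed home stands with its centre here (to 1 mm).
- rail_a (a point): Top of the rail (66 mm above the worktop) at the middle of gap_a; axes as the rack. A touch of the rail counts for this gap while the middle of the closed fingers is within 20 mm of this point along the rail.
- rail_b (a point): Top of the rail (66 mm above the worktop) at the middle of gap_b; axes as the rack. A touch of the rail counts for this gap while the middle of the closed fingers is within 20 mm of this point along the rail.
- rail_c (a point): Top of the rail (66 mm above the worktop) at the middle of gap_c; axes as the rack. A touch of the rail counts for this gap while the middle of the closed fingers is within 20 mm of this point along the rail.
- rail_d (a point): Top of the rail (66 mm above the worktop) at the middle of gap_d; axes as the rack. A touch of the rail counts for this gap while the middle of the closed fingers is within 20 mm of this point along the rail.
- post_red: Fixed red end post of the rack, 28 x 18 mm, 87 mm high with its ball top; origin in the middle of its foot. It stands at one end of the rack (y = +122 or -122 mm, x = +22 mm), at the left or at the right. The gap next to it is the first: if it is at +y the gaps count a, b, c, d, otherwise d, c, b, a.
- post_white: White end post, the same shape, at the other end of the rack.
- jar_orange: Loose round spice jar with orange-red contents, pale label and black cap, 41 mm in diameter, 85 mm high, about 0.11 kg, standing upright on the worktop 100 to 140 mm in front of the rack's origin. Origin: centre of its underside, z up. Push it low (10 to 20 mm above the worktop) lest it tip.
- tea_light: Loose tea light, 38 mm in diameter, 15 mm high, in an outermost gap (a or d); origin in the middle of its underside. Leave it.
- cork: Loose bottle cork standing on end, 24 mm in diameter, 39 mm high, in the other outermost gap; origin in the middle of its underside. Leave it.
- jar_green: Loose green spice jar with black cap, 41 mm in diameter, 85 mm high, near the front left of the worktop; origin under its centre. Leave it.
- garlic: Loose garlic bulb, 60 mm across, 59 mm high, near the front edge; origin under its centre. Leave it.
- mug: Loose green and white mug, 78 mm across and 116 mm with its handle, 101 mm high, behind the rack; origin under its centre. To its left, 65 mm or more behind the rail, stand two fixed bottles, 230 and 282 mm high. Leave it.
- tin: Loose tin, 75 mm in diameter, 58 mm high, behind the right part of the rack; origin under its centre. Beside the worktop, about 90 mm or more left of the leftmost gap, a tall fridge reaches up past the arm: draw the arm in before swinging past its corner. Leave the tin.
Mind the look-alikes: they are no part of the job. Leave any blue or yellow look-alike of the jar_orange alone.

How it is judged:
On the way, in this order (a step that is already met when the one before it is completed fails the run):
1. the closed fingertips touch the rail at the first gap from the red post (((y of post_red in the frame of rack above 0 m and (contact force between the fingers and rail above 0.3 N and y of the grasp point in the frame of rail_a between -0.02 and 0.02 m)) or (y of post_red in the frame of rack below 0 m and (contact force between the fingers and rail above 0.3 N and y of the grasp point in the frame of rail_d between -0.02 and 0.02 m)))), for 0.05 s.
2. the closed fingertips touch the rail at the second gap from the red post (((y of post_red in the frame of rack above 0 m and (contact force between the fingers and rail above 0.3 N and y of the grasp point in the frame of rail_b between -0.02 and 0.02 m)) or (y of post_red in the frame of rack below 0 m and (contact force between the fingers and rail above 0.3 N and y of the grasp point in the frame of rail_c between -0.02 and 0.02 m)))), for 0.05 s.
3. the closed fingertips touch the rail at the third gap from the red post (((y of post_red in the frame of rack above 0 m and (contact force between the fingers and rail above 0.3 N and y of the grasp point in the frame of rail_c between -0.02 and 0.02 m)) or (y of post_red in the frame of rack below 0 m and (contact force between the fingers and rail above 0.3 N and y of the grasp point in the frame of rail_b between -0.02 and 0.02 m)))), for 0.05 s.
4. the orange jar is home in the third gap (((y of post_red in the frame of rack above 0 m and (x of jar_orange in the frame of gap_c between -0.008 and 0.006 m and y of jar_orange in the frame of gap_c between -0.008 and 0.008 m and angle between jar_orange's own z axis and vertical below 0.08 rad and height (world z) of jar_orange below 0.004 m and linear speed of jar_orange below 0.01 m/s)) or (y of post_red in the frame of rack below 0 m and (x of jar_orange in the frame of gap_b between -0.008 and 0.006 m and y of jar_orange in the frame of gap_b between -0.008 and 0.008 m and angle between jar_orange's own z axis and vertical below 0.08 rad and height (world z) of jar_orange below 0.004 m and linear speed of jar_orange below 0.01 m/s)))), for 0.2 s.
At the end, for the whole second after the job is handed in: The orange jar stands upright (within 0.08 rad) and at rest on the worktop in the third gap counted from the red post, its centre within 8 mm of the home position against the back board (((y of post_red in the frame of rack above 0 m and (x of jar_orange in the frame of gap_c between -0.008 and 0.006 m and y of jar_orange in the frame of gap_c between -0.008 and 0.008 m and angle between jar_orange's own z axis and vertical below 0.08 rad and height (world z) of jar_orange below 0.004 m and linear speed of jar_orange below 0.01 m/s)) or (y of post_red in the frame of rack below 0 m and (x of jar_orange in the frame of gap_b between -0.008 and 0.006 m and y of jar_orange in the frame of gap_b between -0.008 and 0.008 m and angle between jar_orange's own z axis and vertical below 0.08 rad and height (world z) of jar_orange below 0.004 m and linear speed of jar_orange below 0.01 m/s)))); the robot touches nothing.
It fails at once if the rail is touched at the fourth gap ((y of post_red in the frame of rack above 0 m and (contact force between the fingers and rail above 0.3 N and y of the grasp point in the frame of rail_d between -0.02 and 0.02 m)) or (y of post_red in the frame of rack below 0 m and (contact force between the fingers and rail above 0.3 N and y of the grasp point in the frame of rail_a between -0.02 and 0.02 m))).
It fails at once if the orange jar is lifted (height (world z) of jar_orange above 0.012 m).
It fails at once if the orange jar is tipped over (angle between jar_orange's own z axis and vertical above 0.5 rad).
It fails at once if the tea light, cork, green jar, garlic, mug or tin is moved more than 20 mm (distance of any of tea_light, cork, jar_green, garlic, mug, tin from where it was at the start of the episode above 0.02 m).
It also fails if it takes over 64 s, if anything falls off the work surface, if the arm or the gripper's body presses on something with over 40 N, if the wrist force passes 120 N, or if a joint passes its speed limit or range.

## Working session

There is one attempt and no reset: what is moved stays moved. The work goes in short steps, Python scripts to look and compute and a tool call to move; the robot and the scene stay as the last step left them, time stands still between calls to the robot, and variables do not carry over. Pictures are saved under pics/ and viewed, at most 10 in all, crops included, and the job is handed in when it is done.

Besides the shell and the picture viewer there is one more tool, called after "Request:" as name([rows], argument=value, ...), one row to a line, values as JSON. arm_command: Moves the arm, as the interface text tells. Shifts and turns lie within -1 to 1; 1 stands for 500 mm of shift or 2 rad of turn. Its arguments: {"type":"object","properties":{"targets":{"type":"array","items":{"type":"object","properties":{"x":{"type":"number","minimum":-1,"maximum":1},"y":{"type":"number","minimum":-1,"maximum":1},"z":{"type":"number","minimum":-1,"maximum":1},"rx":{"type":"number","minimum":-1,"maximum":1},"ry":{"type":"number","minimum":-1,"maximum":1},"rz":{"type":"number","minimum":-1,"maximum":1},"claw":{"type":"number"}}}},"squeeze":{"type":"number"}},"required":["targets"]}

```bash
mkdir -p pics
cat > h.py <<'E'
import numpy as np, cv2
from scipy.spatial.transform import Rotation as R
from plant import robot
def cal(n):
    c=robot.get_calibration(n); o=np.array(c["orientation"],float)
    M=o if o.shape==(3,3) else R.from_rotvec(o).as_matrix()
    return np.array(c["intrinsics"],float),np.array(c["dist"],float),np.array(c["origin"],float),M
def rays(n,uv):
    K,d,o,M=cal(n)
    p=cv2.undistortPoints(np.array(uv,float).reshape(-1,1,2),K,d).reshape(-1,2)
    return o,np.c_[p[:,0],-p[:,1],-np.ones(len(p))]@M.T
def onplane(n,uv,z):
    o,r=rays(n,uv); return o+r*((z-o[2])/r[:,2])[:,None]
def cloud(n,dep):
    h,w=dep.shape; uu,vv=np.meshgrid(np.arange(w),np.arange(h))
    o,r=rays(n,np.c_[uu.ravel(),vv.ravel()])
    return (o+r*dep.reshape(-1,1)).reshape(h,w,3)
E
python3 - <<'E'
from h import *
for n in("top","side"):
    p,d=robot.read_camera(n); cv2.imwrite(f"pics/{n}0.png",p[:,:,::-1]); np.savez(f"{n}0.npz",p=p,d=d)
    print(n,robot.get_calibration(n))
print(robot.read_state())
E
```

```text
top {'intrinsics': array([[478.30508229,   0.        , 281.80484497],
       [  0.        , 478.30508229, 206.02822138],
       [  0.        ,   0.        ,   1.        ]]), 'dist': array([-0.0045699,  0.       ,  0.       ,  0.       ,  0.       ]), 'origin': array([ 0.38478151, -0.15348178,  1.01931358]), 'orientation': array([ 0.14270271, -0.09832045, -1.59719889])}
side {'intrinsics': array([[462.88093811,   0.        , 284.85060679],
       [  0.        , 462.88093811, 202.67985969],
       [  0.        ,   0.        ,   1.        ]]), 'dist': array([-0.05904091,  0.        ,  0.        ,  0.        ,  0.        ]), 'origin': array([ 0.31842978, -0.82570759,  0.58426703]), 'orientation': array([ 0.94196318, -0.13238042, -0.30787699])}
{'t': 0.1, 'q': array([-1.39541245e+00,  1.31076557e-01,  1.48914677e+00, -2.27694958e-07,
        1.52302537e+00, -8.54162736e-02]), 'dq': array([-6.22792107e-05,  5.52115250e-04, -6.97839117e-04,  1.98714453e-03,
        1.93565678e-03, -2.58733681e-04]), 'joint_torque': array([ 1.71674659e-03, -5.61342967e+01, -4.93094552e+01,  7.70230824e-02,
        2.90569203e-02, -8.58701560e-05]), 'tool_pos': array([ 0.15462893, -0.57916898,  0.19801078]), 'orientation': array([-3.11328007e+00, -4.08288805e-01,  1.17272034e-04]), 'force': array([-0.39488496, -0.05654996, -0.29812241]), 'wrist_torque': array([ 0.04978986, -0.01454359, -0.0260669 ]), 'gripper_force': 0.0, 'opening': 0.09302265434813244}
```

View pics/top0.png

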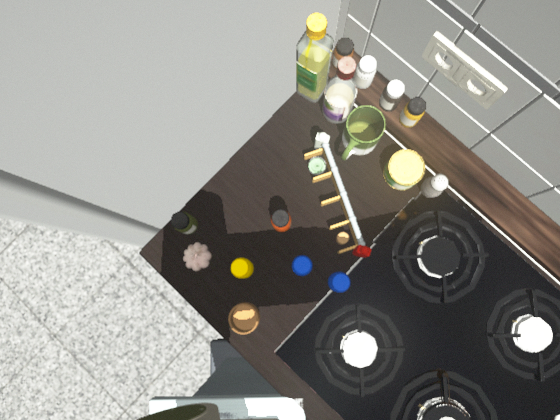

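View pics/side0.png

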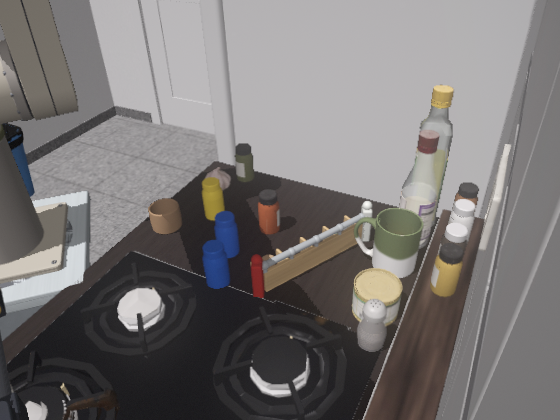

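The top view shows the rack running from the white post at (322,140) to the red post at (362,252). It opens to the left-down, so red is at its −y end and the count goes d, c, b. The orange jar is at (281,220), the blue look-alikes at (302,265) and (340,282), and the yellow one at (242,268). The side view agrees.

```bash
cat > loc.py <<'E'
from h import *
def blob(p,n,lo,hi,box):
    hsv=cv2.cvtColor(p,cv2.COLOR_RGB2HSV); m=cv2.inRange(hsv,np.array(lo),np.array(hi))
    x0,y0,x1,y1=box; k=np.zeros_like(m); k[y0:y1,x0:x1]=m[y0:y1,x0:x1]; return k>0
E
python3 - <<'E'
from loc import *
for n,boxes in(("top",dict(rack=(300,120,385,270),jar=(262,200,300,238),b1=(288,250,316,280),b2=(325,268,355,296),cork=(334,230,351,246),tea=(306,155,327,177))),("side",dict(rack=(245,190,385,300),jar=(252,185,284,238)))):
    f=np.load(f"{n}0.npz"); p,d=f["p"],f["d"]; C=cloud(n,d)
    x0,y0,x1,y1=boxes["rack"]; c=C[y0:y1,x0:x1].reshape(-1,3); q=p[y0:y1,x0:x1].reshape(-1,3).astype(int)
    ok=d[y0:y1,x0:x1].ravel()>0
    red=(q[:,0]>q[:,1]*2.2)&(q[:,0]>80)&(c[:,2]>0.03)&ok
    print(n,"red",red.sum(),np.median(c[red],0),c[red].min(0),c[red].max(0))
    rp=np.median(c[red],0)
    # rail candidates
    grey=(np.ptp(q,axis=1)<40)&(c[:,2]>0.052)&(c[:,2]<0.072)&ok&(q.mean(1)>90)
    print("rail n",grey.sum()); g=c[grey]
    np.save(f"rail_{n}.npy",g)
    l=cv2.fitLine(g[:,:2].astype(np.float32),cv2.DIST_HUBER,0,.001,.001).ravel(); print("line",l, "ang",np.arctan2(l[1],l[0]))
    t=(g[:,:2]-l[2:])@l[:2]; e=(g[:,:2]-l[2:])@np.array([-l[1],l[0]]); print("t",np.percentile(t,[0,5,95,100]),"e",np.percentile(e,[5,25,75,95]))
    for k,b in boxes.items():
        if k=="rack":continue
        x0,y0,x1,y1=b; c=C[y0:y1,x0:x1].reshape(-1,3); dd=d[y0:y1,x0:x1].ravel()>0
        zt=dict(jar=.075,b1=.075,b2=.075,cork=.03,tea=.010)[k]; s=dd&(c[:,2]>zt)&(c[:,2]<zt+.02)
        print(k,s.sum(),c[s].mean(0),np.ptp(c[s],axis=0) if s.any() else 0,(c[s].min(0)+c[s].max(0))/2 if s.any() else 0)
f=np.load("top0.npz"); im=cv2.resize(f["p"][110:290,230:410],None,fx=3.3,fy=3.3,interpolation=cv2.INTER_CUBIC); cv2.imwrite("pics/crop0.png",im[:,:,::-1])
E
```

```text
top red 156 [ 0.43624685 -0.28347764  0.0736791 ] [ 0.42644864 -0.30031365  0.03405866] [ 0.44863911 -0.27166901  0.08823998]
rail n 774
line [ 0.95856994  0.2848573   0.5408322  -0.25609538] ang 0.28885755
t [-0.09777827 -0.08363176  0.13026649  0.15670336] e [-0.06100361 -0.00406535  0.0032334   0.00608649]
jar 248 [ 0.50515765 -0.12439174  0.08405473] [0.03364331 0.03391687 0.01239017] [ 0.5050434  -0.12383632  0.08291224]
b1 259 [ 0.41177724 -0.16405675  0.08389511] [0.03291604 0.03331819 0.01287881] [ 0.41144178 -0.16410217  0.08256513]
b2 266 [ 0.37692734 -0.2372084   0.08398852] [0.03269362 0.03454042 0.0112212 ] [ 0.37678359 -0.23723953  0.08294213]
cork 114 [ 0.46643168 -0.24968022  0.03836709] [0.02266894 0.02287354 0.00983565] [ 0.46708918 -0.25036707  0.03712337]
tea 83 [ 0.63203713 -0.20365665  0.01492847] [0.05052468 0.0430232  0.01935387] [ 0.62402493 -0.20360704  0.01970858]
side red 337 [ 0.43522436 -0.29608348  0.06417144] [ 0.4257485  -0.30166908  0.03018563] [ 0.44609096 -0.28081564  0.08694984]
rail n 977
line [ 0.9547335   0.29746258  0.5311651  -0.26303294] ang 0.30203384
t [-0.08924852 -0.07766886  0.13759538  0.15566894] e [-0.07732016 -0.00174596  0.00280696  0.00686412]
jar 207 [ 0.50481566 -0.12729501  0.08241087] [0.03453857 0.03474661 0.01086705] [ 0.5058912  -0.12381169  0.08044136]
```

View pics/crop0.png

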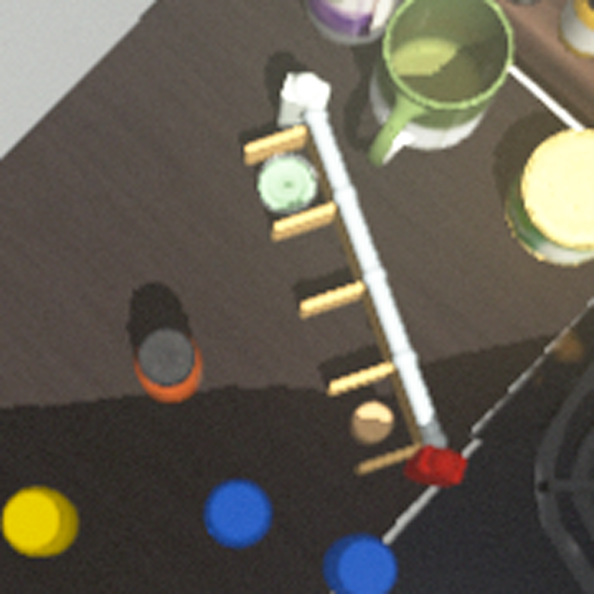

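The crop shows four gaps. The tea light (290,183) is by the white post, the cork (372,422) is by the red post, and the second and third gaps are empty. The third gap's dividers are at (303,220) and (330,300).

Run:
```python
from loc import *
for n in("top","side"):
    g=np.load(f"rail_{n}.npy")
    l=np.array([.957,.29,.536,-.2595])
    for i in range(6):
        nn=np.array([-l[1],l[0]]); e=(g[:,:2]-l[2:])@nn; s=abs(e)<(.012 if i<2 else .008)
        l=cv2.fitLine(g[s][:,:2].astype(np.float32),cv2.DIST_L2,0,.001,.001).ravel()
        if l[0]<0:l[:2]*=-1
    print(n,s.sum(),l,"ang",np.arctan2(l[1],l[0]),"z",np.percentile(g[s][:,2],[50,90]))
    f=np.load(f"{n}0.npz"); C=cloud(n,f["d"]).reshape(-1,3); q=f["p"].reshape(-1,3).astype(int)
    t=(C[:,:2]-l[2:])@l[:2]; e=(C[:,:2]-l[2:])@np.array([-l[1],l[0]])
    # posts: z>.07 within 20mm of line
    s=(abs(e)<.03)&(C[:,2]>.071)&(C[:,2]<.09)&(abs(t)<.2)
    for nm,a in(("red",s&(t<0)),("white",s&(t>0))): print(nm,a.sum(),np.percentile(t[a],[2,50,98]),np.median(e[a]))
    # dividers: z .03-.04, e front (positive = left = -x rack)
    s=(C[:,2]>.03)&(C[:,2]<.040)&(e>.012)&(e<.044)&(abs(t)<.16)&(q[:,0]>q[:,2]+30)
    h,b=np.histogram(t[s],bins=np.arange(-.16,.161,.004)); print([(round(float(x)*1e3),int(k)) for x,k in zip(b,h) if k>3])
    lo=[t[s&(abs(t-c)<.01)].mean() if (s&(abs(t-c)<.01)).sum()>3 else None for c in (-.108,-.054,0,.054,.108)]; print(lo)
```

```text
top 675 [ 0.95465857  0.297703    0.55584776 -0.25154203] ang 0.30228564 z [0.06434866 0.06719553]
red 110 [-0.13520253 -0.12315946 -0.1125009 ] 0.003388094015531882
white 148 [0.06593922 0.11784538 0.18786381] -0.002175435380995487
[(-112, 31), (-108, 13), (-96, 15), (-92, 18), (-88, 19), (-84, 19), (-80, 12), (-76, 8), (-60, 21), (-56, 24), (-8, 8), (-4, 28), (0, 11), (48, 22), (52, 23), (100, 10), (104, 29), (108, 7)]
[np.float64(-0.10966476549913591), np.float64(-0.055628630914212204), np.float64(-0.0017845527216548028), np.float64(0.05199406697458272), np.float64(0.10573146547393217)]
side 825 [ 0.9567834   0.29080158  0.5513063  -0.25572857] ang 0.2950645 z [0.06349209 0.06595643]
red 126 [-0.12808439 -0.12052179 -0.11032821] -5.838678891428219e-05
white 131 [0.07031955 0.12028575 0.13111183] -0.0009594517544362747
[(-88, 6), (-84, 7), (-80, 9), (-76, 8), (-72, 6), (-56, 4), (-52, 13), (0, 11), (4, 4), (52, 5), (56, 10), (108, 8), (112, 6)]
[None, np.float64(-0.050786961831400745), np.float64(0.0028798227147131), np.float64(0.056864121489442754), np.float64(0.11127596357041354)]
```

Request:
arm_command([
  {"claw":255,"z":0.08,"x":0.08,"y":0.06,"rz":0.06},
  {"claw":255,"z":0.1,"x":0.14,"y":0.12,"rz":0.12},
  {"claw":255,"z":0.1,"x":0.2,"y":0.18,"rz":0.18},
  {"claw":255,"z":0.1,"x":0.26,"y":0.24,"rz":0.24},
  {"claw":255,"z":0.1,"x":0.32,"y":0.3,"rz":0.3},
  {"claw":255,"z":0.1,"x":0.38,"y":0.36,"rz":0.36},
  {"claw":255,"z":0.1,"x":0.44,"y":0.42,"rz":0.42},
  {"claw":255,"z":0.1,"x":0.5,"y":0.48,"rz":0.48},
  {"claw":255,"z":0.1,"x":0.56,"y":0.54,"rz":0.54},
  {"claw":255,"z":0.1,"x":0.6,"y":0.56,"rz":0.6},
], squeeze=10)

```text
schema error: expected keys x, y, z, rx, ry, rz, claw
```

```bash
cat >> loc.py <<'E'
U=np.array([np.cos(.299),np.sin(.299),0]); X=np.array([U[1],-U[0],0])
RC=np.array([.554,-.253,0]); ORG=RC-.024*X
def W(rx,ry,z=0): return ORG+rx*X+ry*U+np.array([0,0,z])
def rel(p): v=np.array(p)-ORG; return np.array([v@X,v@U,v[2]])
def rep():
    s=robot.read_state(); o=R.from_rotvec(s["orientation"]).as_matrix()
    print("t %.2f"%s["t"],"tcp",s["tool_pos"].round(4),"rack",rel(s["tool_pos"]).round(4),"toolz",o[:,2].round(3),"tooly ang %.3f"%(np.arctan2(o[1,1],o[0,1])),"F",s["force"].round(2),"open %.4f"%s["opening"],"q",s["q"].round(2))
    return s,o
E
python3 - <<'E'
from loc import *
s,o=rep(); print("to d", ((W(.024,-.081,.13)-s["tool_pos"])/.5).round(3))
C=cloud("top",np.load("top0.npz")["d"]).reshape(-1,3)
m=(C[:,2]>.15)&(C[:,0]>.3)&(C[:,1]>-.2)
for x in np.arange(.3,.9,.06):
    k=m&(abs(C[:,0]-x)<.03)
    if k.any(): print(round(x,2),k.sum(),"min y",C[k,1].min().round(3),C[k,2].max().round(2))
E
```

```text
t 0.10 tcp [ 0.1546 -0.5792  0.198 ] rack [ 0.2181 -0.4777  0.198 ] toolz [-0.     0.002 -1.   ] tooly ang -1.310 F [-0.39 -0.06 -0.3 ] open 0.0930 q [-1.4   0.13  1.49 -0.    1.52 -0.09]
to d [ 0.644  0.605 -0.136]
0.36 1000 min y -0.153 1.02
0.48 5615 min y 0.137 0.56
0.54 12093 min y 0.077 0.66
0.6 16920 min y 0.018 0.7
0.66 9811 min y -0.042 0.64
0.72 5336 min y -0.102 0.54
0.78 3660 min y -0.2 0.44
0.84 763 min y -0.2 0.34
```

Request:
arm_command([
  {"claw":255,"z":0.08,"x":0.08,"y":0.06,"rx":0,"ry":0,"rz":0.06},
  {"claw":255,"z":0.1,"x":0.14,"y":0.12,"rx":0,"ry":0,"rz":0.12},
  {"claw":255,"z":0.1,"x":0.2,"y":0.18,"rx":0,"ry":0,"rz":0.18},
  {"claw":255,"z":0.1,"x":0.26,"y":0.24,"rx":0,"ry":0,"rz":0.24},
  {"claw":255,"z":0.1,"x":0.32,"y":0.3,"rx":0,"ry":0,"rz":0.3},
  {"claw":255,"z":0.1,"x":0.38,"y":0.36,"rx":0,"ry":0,"rz":0.36},
  {"claw":255,"z":0.1,"x":0.44,"y":0.42,"rx":0,"ry":0,"rz":0.42},
  {"claw":255,"z":0.1,"x":0.5,"y":0.48,"rx":0,"ry":0,"rz":0.48},
  {"claw":255,"z":0.1,"x":0.56,"y":0.54,"rx":0,"ry":0,"rz":0.54},
  {"claw":255,"z":0.1,"x":0.6,"y":0.56,"rx":0,"ry":0,"rz":0.6},
], squeeze=10)

```text
t: 0.93
tool_pos: [0.4499, -0.3016, 0.2488]
orientation: [-2.334, -2.103, 0.0]
force: [-0.4, -0.1, 0.6]
opening: 0.0312
gripper_force: 0.0
```

Run:
```python
from loc import *
s,o=rep(); print("to d", ((W(.024,-.081,.13)-s["tool_pos"])/.5).round(3))
```

```text
t 0.93 tcp [ 0.4499 -0.3016  0.2488] rack [ 0.0398 -0.1138  0.2488] toolz [-0.  0. -1.] tooly ang -0.104 F [-0.37 -0.12  0.58] open 0.0312 q [-0.69 -0.04  1.58 -0.    1.61 -0.58]
to d [ 0.053  0.049 -0.238]
```

Request:
arm_command([
  {"claw":255,"x":0.04,"y":0.04,"z":-0.06,"rx":0,"ry":0,"rz":0.05},
  {"claw":255,"x":0.05,"y":0.05,"z":-0.12,"rx":0,"ry":0,"rz":0.1},
  {"claw":255,"x":0.05,"y":0.05,"z":-0.18,"rx":0,"ry":0,"rz":0.15},
  {"claw":255,"x":0.05,"y":0.05,"z":-0.24,"rx":0,"ry":0,"rz":0.2},
  {"claw":255,"x":0.05,"y":0.05,"z":-0.28,"rx":0,"ry":0,"rz":0.2},
  {"claw":255,"x":0.05,"y":0.05,"z":-0.3,"rx":0,"ry":0,"rz":0.2},
  {"claw":255,"x":0.05,"y":0.05,"z":-0.3,"rx":0,"ry":0,"rz":0.2},
  {"claw":255,"x":0.05,"y":0.05,"z":-0.3,"rx":0,"ry":0,"rz":0.2},
])

```text
t: 1.6
tool_pos: [0.4741, -0.2789, 0.0992]
orientation: [-1.878, -2.518, -0.0]
force: [0.7, -0.4, -0.3]
opening: 0.0006
gripper_force: 0.0
```

Run:
```python
from loc import *
s,o=rep(); print("to d", ((W(.024,-.081,.08)-s["tool_pos"])/.5).round(4))
ims=[]
for n,b in(("top",(300,120,400,270)),("side",(230,160,390,310))):
    p,d=robot.read_camera(n); x0,y0,x1,y1=b; ims.append(cv2.resize(p[y0:y1,x0:x1],(400,int(400*(y1-y0)/(x1-x0))),interpolation=cv2.INTER_CUBIC)[:600])
h=max(i.shape[0] for i in ims); ims=[cv2.copyMakeBorder(i,0,h-i.shape[0],0,0,0) for i in ims]
cv2.imwrite("pics/near1.png",np.hstack(ims)[:,:,::-1])
```

```text
t 1.60 tcp [ 0.4741 -0.2789  0.0992] rack [ 0.0252 -0.0839  0.0992] toolz [-0.  0. -1.] tooly ang 0.289 F [ 0.7  -0.4  -0.31] open 0.0006 q [-0.62  0.07  1.74  0.    1.33 -0.91]
to d [ 0.0049  0.004  -0.0384]
```

View pics/near1.png

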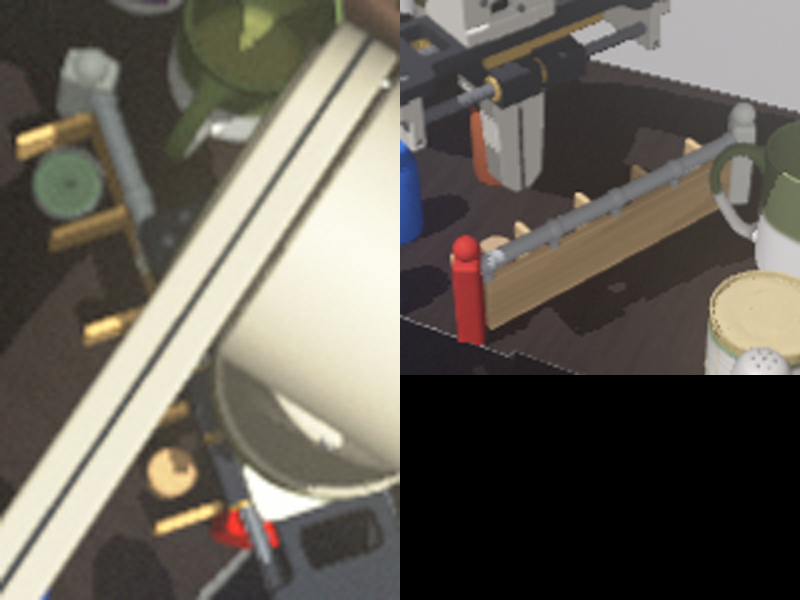

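The side crop shows the fingers hanging over the rack's first-gap end, tips near crop (515,185), roughly side pixel (276,234). I'll check that against the projection of where the tip should be.

```bash
cat >> loc.py <<'E'
def proj(n,P):
    K,d,o,M=cal(n); c=(np.atleast_2d(P)-o)@M; c=c*[1,-1,-1]
    return cv2.projectPoints(c,np.zeros(3),np.zeros(3),K,d)[0].reshape(-1,2).round(1)
E
python3 - <<'E'
from loc import *
s,o=rep(); t=s["tool_pos"]+.014*o[:,2]
c=[t+a*o[:,0]*.0075+b*o[:,1]*.0175 for a in(-1,1) for b in(-1,1)]
print("tip",proj("side",t),proj("side",c).tolist()); print("rail d top",proj("side",W(.024,-.081,.066)),"rail b",proj("side",W(.024,.027,.066)),"red top",proj("side",W(.022,-.122,.087)),"white top",proj("side",W(.022,.122,.087)))
p,d=robot.read_camera("side"); C=cloud("side",d)
q=C[160:250,250:310].reshape(-1,3); m=(np.linalg.norm(q[:,:2]-t[:2],axis=1)<.06)&(q[:,2]>.07)&(q[:,2]<.14); r=q[m]-s["tool_pos"]
r=r@o; print(m.sum(),np.percentile(r,[2,50,98],axis=0).round(4))
E
```

```text
t 1.70 tcp [ 0.4753 -0.2797  0.101 ] rack [ 0.0264 -0.0831  0.101 ] toolz [ 0.002 -0.002 -1.   ] tooly ang 0.289 F [-0.47 -0.01  1.03] open 0.0007 q [-0.62  0.06  1.74  0.    1.33 -0.91]
tip [[276.8 247.2]] [[270.4, 254.1], [288.3, 245.4], [265.3, 249.0], [283.0, 240.6]]
rail d top [[277.4 255.5]] rail b [[327.6 230.6]] red top [[255.2 255.5]] white top [[367.1 201.4]]
166 [[-0.0102 -0.0158 -0.0389]
 [-0.008  -0.0026 -0.0313]
 [ 0.007   0.0129 -0.0198]]
```

Request:
arm_command([
  {"claw":255,"x":0.003,"y":0.004,"z":-0.01,"rx":0,"ry":0,"rz":0.005},
  {"claw":255,"x":0.004,"y":0.005,"z":-0.018,"rx":0,"ry":0,"rz":0.005},
  {"claw":255,"x":0.004,"y":0.005,"z":-0.026,"rx":0,"ry":0,"rz":0.005},
  {"claw":255,"x":0.004,"y":0.005,"z":-0.03,"rx":0,"ry":0,"rz":0.005},
  {"claw":255,"x":0.004,"y":0.005,"z":-0.032,"rx":0,"ry":0,"rz":0.005},
  {"claw":255,"x":0.004,"y":0.005,"z":-0.032,"rx":0,"ry":0,"rz":0.005},
])

```text
t: 2.25
tool_pos: [0.4759, -0.2761, 0.0824]
orientation: [-1.864, -2.528, 0.0]
force: [1.0, -0.0, -0.5]
opening: 0.0003
gripper_force: 0.0
```

Run:
```python
from loc import *
s,o=rep(); t=s["tool_pos"]
p,d=robot.read_camera("side"); print("tip expected",proj("side",t+.014*o[:,2]))
C=cloud("side",d); q=C.reshape(-1,3); r=(q-t)@o
m=(abs(r[:,0])<.015)&(abs(r[:,1])<.025)&(r[:,2]<.03)&(r[:,2]>-.05)
h,b=np.histogram(r[m,2],bins=np.arange(-.05,.031,.005)); print(list(zip((b*1e3).round().astype(int).tolist(),h.tolist())))
cv2.imwrite("pics/near2.png",cv2.resize(p[150:300,220:400],(720,600),interpolation=cv2.INTER_CUBIC)[:,:,::-1])
```

```text
t 2.25 tcp [ 0.4759 -0.2761  0.0824] rack [ 0.0231 -0.0814  0.0824] toolz [-0.001  0.001 -1.   ] tooly ang 0.300 F [ 0.96 -0.04 -0.48] open 0.0003 q [-0.62  0.08  1.76 -0.    1.3  -0.92]
tip expected [[276.8 254.3]]
[(-50, 51), (-45, 53), (-40, 54), (-35, 50), (-30, 41), (-25, 26), (-20, 5), (-15, 0), (-10, 0), (-5, 0), (0, 0), (5, 0), (10, 0), (15, 116), (20, 70), (25, 16)]
```

View pics/near2.png

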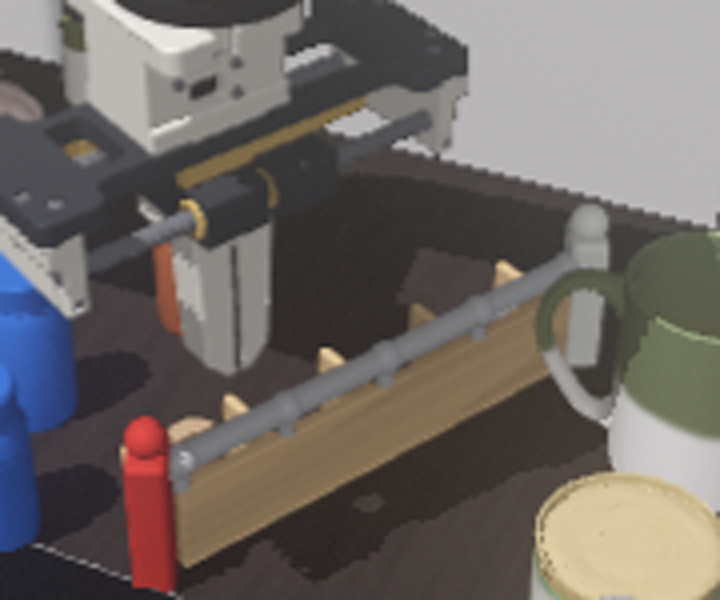

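The tip is at about crop (235,370), still well above the rail at the first gap (245,420). Depth puts the real fingertips about 32 mm higher than the stated geometry. I'll lower in small steps and watch the force.

Request:
arm_command([
  {"claw":255,"x":0.001,"y":-0.002,"z":-0.014,"rx":0,"ry":0,"rz":0},
  {"claw":255,"x":0.001,"y":-0.002,"z":-0.026,"rx":0,"ry":0,"rz":0},
  {"claw":255,"x":0.001,"y":-0.002,"z":-0.036,"rx":0,"ry":0,"rz":0},
  {"claw":255,"x":0.001,"y":-0.002,"z":-0.044,"rx":0,"ry":0,"rz":0},
  {"claw":255,"x":0.001,"y":-0.002,"z":-0.05,"rx":0,"ry":0,"rz":0},
  {"claw":255,"x":0.001,"y":-0.002,"z":-0.054,"rx":0,"ry":0,"rz":0},
  {"claw":255,"x":0.001,"y":-0.002,"z":-0.054,"rx":0,"ry":0,"rz":0},
])

```text
t: 2.88
tool_pos: [0.4764, -0.2771, 0.0553]
orientation: [-1.864, -2.528, 0.0]
force: [0.3, 0.7, -0.1]
opening: 0.0006
gripper_force: 0.0
```

Run:
```python
from loc import *
s,o=rep()
```

```text
t 2.88 tcp [ 0.4764 -0.2771  0.0553] rack [ 0.0242 -0.0813  0.0553] toolz [-0.001  0.001 -1.   ] tooly ang 0.300 F [ 0.29  0.69 -0.13] open 0.0006 q [-0.62  0.12  1.77 -0.    1.25 -0.92]
```

Request:
arm_command([
  {"claw":255,"x":0,"y":0,"z":-0.003,"rx":0,"ry":0,"rz":0},
  {"claw":255,"x":0,"y":0,"z":-0.006,"rx":0,"ry":0,"rz":0},
  {"claw":255,"x":0,"y":0,"z":-0.009,"rx":0,"ry":0,"rz":0},
  {"claw":255,"x":0,"y":0,"z":-0.012,"rx":0,"ry":0,"rz":0},
  {"claw":255,"x":0,"y":0,"z":-0.012,"rx":0,"ry":0,"rz":0},
])

```text
t: 3.3
tool_pos: [0.4766, -0.2772, 0.0496]
orientation: [-1.864, -2.528, 0.0]
force: [-0.3, 0.6, 0.6]
opening: 0.0004
gripper_force: 0.0
```

Request:
arm_command([
  {"claw":255,"x":0,"y":0,"z":-0.003,"rx":0,"ry":0,"rz":0},
  {"claw":255,"x":0,"y":0,"z":-0.005,"rx":0,"ry":0,"rz":0},
  {"claw":255,"x":0,"y":0,"z":-0.005,"rx":0,"ry":0,"rz":0},
])

```text
t: 3.55
tool_pos: [0.4766, -0.2772, 0.0472]
orientation: [-1.864, -2.528, 0.0]
force: [-0.1, 0.2, 0.1]
opening: 0.0006
gripper_force: 0.0
```

Run:
```python
from loc import *
s,o=rep(); t=s["tool_pos"]
p,d=robot.read_camera("side")
C=cloud("side",d); q=C.reshape(-1,3); r=(q-t)@o
m=(abs(r[:,0])<.015)&(abs(r[:,1])<.025)&(r[:,2]<.03)&(r[:,2]>-.05)
h,b=np.histogram(r[m,2],bins=np.arange(-.05,.031,.005)); print(list(zip((b*1e3).round().astype(int).tolist(),h.tolist())))
cv2.imwrite("pics/near3.png",cv2.resize(p[200:275,235:325],(720,600),interpolation=cv2.INTER_CUBIC)[:,:,::-1])
```

```text
t 3.55 tcp [ 0.4766 -0.2772  0.0472] rack [ 0.0243 -0.0811  0.0472] toolz [-0.  0. -1.] tooly ang 0.300 F [-0.13  0.24  0.06] open 0.0006 q [-0.62  0.13  1.78 -0.    1.24 -0.92]
[(-50, 50), (-45, 50), (-40, 45), (-35, 46), (-30, 39), (-25, 23), (-20, 62), (-15, 53), (-10, 17), (-5, 3), (0, 108), (5, 55), (10, 57), (15, 50), (20, 52), (25, 52)]
```

View pics/near3.png

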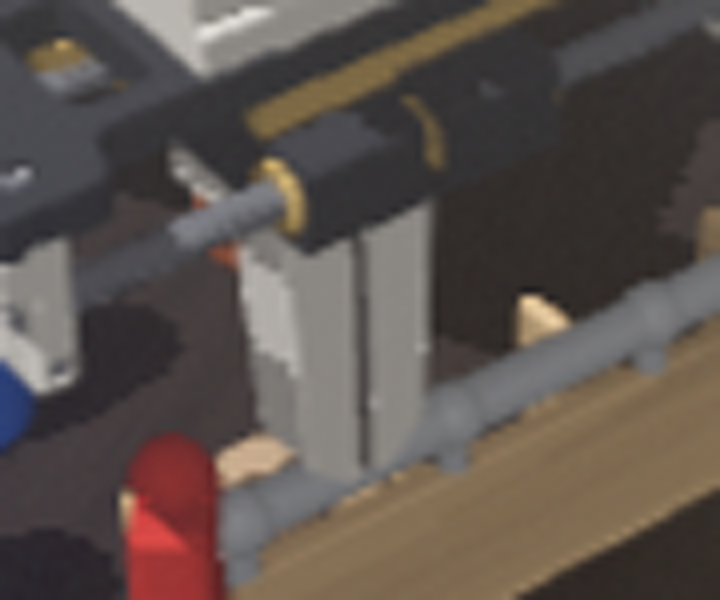

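The fingertips (360,475) are centred between the collars at (250,520) and (450,415), just above the rail. I'll keep lowering gently.

Request:
arm_command([
  {"claw":255,"x":0,"y":0,"z":-0.002,"rx":0,"ry":0,"rz":0},
  {"claw":255,"x":0,"y":0,"z":-0.004,"rx":0,"ry":0,"rz":0},
  {"claw":255,"x":0,"y":0,"z":-0.004,"rx":0,"ry":0,"rz":0},
])

```text
t: 3.85
tool_pos: [0.4769, -0.2775, 0.0464]
orientation: [1.864, 2.528, -0.0]
force: [-2.9, 1.8, 7.6]
opening: 0.0005
gripper_force: 3.6
```

Request:
arm_command([
  {"claw":255,"x":0,"y":0,"z":-0.002,"rx":0,"ry":0,"rz":0},
  {"claw":255,"x":0,"y":0,"z":-0.004,"rx":0,"ry":0,"rz":0},
  {"claw":255,"x":0,"y":0,"z":-0.004,"rx":0,"ry":0,"rz":0},
])

```text
t: 4.1
tool_pos: [0.4771, -0.2776, 0.0461]
orientation: [1.864, 2.528, -0.0]
force: [-10.2, 5.7, 22.2]
opening: 0.0006
gripper_force: 11.1
```

Contact confirmed on the first gap (22 N). Next, lift, shift 54 mm along the rail and touch the second.

Request:
arm_command([
  {"claw":255,"x":0,"y":0,"z":0.03,"rx":0,"ry":0,"rz":0},
  {"claw":255,"x":0.02,"y":0.006,"z":0.05,"rx":0,"ry":0,"rz":0},
  {"claw":255,"x":0.06,"y":0.019,"z":0.05,"rx":0,"ry":0,"rz":0},
  {"claw":255,"x":0.103,"y":0.032,"z":0.05,"rx":0,"ry":0,"rz":0},
  {"claw":255,"x":0.103,"y":0.032,"z":0.04,"rx":0,"ry":0,"rz":0},
  {"claw":255,"x":0.103,"y":0.032,"z":0.025,"rx":0,"ry":0,"rz":0},
  {"claw":255,"x":0.103,"y":0.032,"z":0.015,"rx":0,"ry":0,"rz":0},
  {"claw":255,"x":0.103,"y":0.032,"z":0.01,"rx":0,"ry":0,"rz":0},
  {"claw":255,"x":0.103,"y":0.032,"z":0.004,"rx":0,"ry":0,"rz":0},
  {"claw":255,"x":0.103,"y":0.032,"z":0.003,"rx":0,"ry":0,"rz":0},
])

```text
t: 4.93
tool_pos: [0.5266, -0.261, 0.0461]
orientation: [-1.864, -2.526, 0.001]
force: [-10.8, 5.8, 22.4]
opening: 0.0005
gripper_force: 10.6
```

Request:
arm_command([
  {"claw":255,"x":0,"y":0,"z":-0.002,"rx":0,"ry":0,"rz":0},
  {"claw":255,"x":0,"y":0,"z":-0.002,"rx":0,"ry":0,"rz":0},
])

```text
t: 5.1
tool_pos: [0.5267, -0.2611, 0.0461]
orientation: [-1.864, -2.526, 0.001]
force: [-13.7, 8.4, 24.2]
opening: 0.0008
gripper_force: 12.2
```

Run:
```python
from loc import *
s,o=rep()
p,d=robot.read_camera("side")
cv2.imwrite("pics/near4.png",cv2.resize(p[190:265,255:345],(720,600),interpolation=cv2.INTER_CUBIC)[:,:,::-1])
```

```text
t 5.10 tcp [ 0.5267 -0.2611  0.0461] rack [ 0.0237 -0.0285  0.0461] toolz [-0.002  0.001 -1.   ] tooly ang 0.299 F [-13.72   8.35  24.16] open 0.0008 q [-0.55  0.22  1.67 -0.    1.25 -0.85]
```

View pics/near4.png

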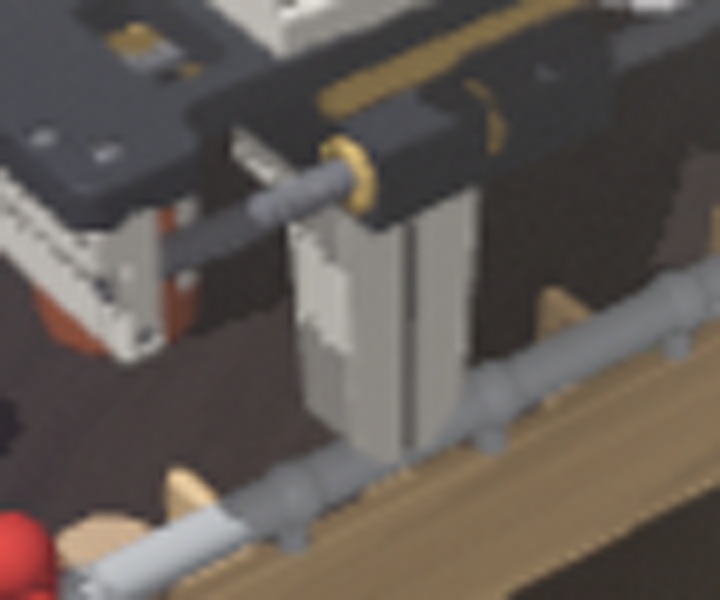

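The fingers press the second stretch of rail (crop (405,455), between the collars at (295,495) and (490,390)). The third is next.

Request:
arm_command([
  {"claw":255,"x":0,"y":0,"z":0.03,"rx":0,"ry":0,"rz":0},
  {"claw":255,"x":0.02,"y":0.006,"z":0.05,"rx":0,"ry":0,"rz":0},
  {"claw":255,"x":0.06,"y":0.019,"z":0.05,"rx":0,"ry":0,"rz":0},
  {"claw":255,"x":0.105,"y":0.032,"z":0.05,"rx":0,"ry":0,"rz":0},
  {"claw":255,"x":0.105,"y":0.032,"z":0.04,"rx":0,"ry":0,"rz":0},
  {"claw":255,"x":0.105,"y":0.032,"z":0.025,"rx":0,"ry":0,"rz":0},
  {"claw":255,"x":0.105,"y":0.032,"z":0.015,"rx":0,"ry":0,"rz":0},
  {"claw":255,"x":0.105,"y":0.032,"z":0.007,"rx":0,"ry":0,"rz":0},
  {"claw":255,"x":0.105,"y":0.032,"z":0.002,"rx":0,"ry":0,"rz":0},
  {"claw":255,"x":0.105,"y":0.032,"z":0.002,"rx":0,"ry":0,"rz":0},
])

```text
t: 5.98
tool_pos: [0.5789, -0.2454, 0.0462]
orientation: [-1.864, -2.526, 0.001]
force: [-10.5, 4.0, 17.8]
opening: 0.0003
gripper_force: 8.7
```

Request:
arm_command([
  {"claw":255,"x":0,"y":0,"z":-0.001,"rx":0,"ry":0,"rz":0},
  {"claw":255,"x":0,"y":0,"z":-0.001,"rx":0,"ry":0,"rz":0},
])

```text
t: 6.15
tool_pos: [0.5789, -0.2454, 0.0462]
orientation: [-1.864, -2.526, 0.001]
force: [-12.1, 5.8, 20.7]
opening: 0.0002
gripper_force: 10.3
```

Run:
```python
from loc import *
s,o=rep()
```

```text
t 6.15 tcp [ 0.5789 -0.2454  0.0462] rack [0.0241 0.026  0.0462] toolz [-0.002  0.001 -1.   ] tooly ang 0.299 F [-12.07   5.77  20.75] open 0.0002 q [-0.48  0.33  1.55 -0.    1.27 -0.78]
```

All three gaps are touched in order. Now I'll lift clear, and turn and shift to a point behind the orange jar.

Request:
arm_command([
  {"claw":255,"x":0,"y":0,"z":0.06,"rx":0,"ry":0,"rz":0},
  {"claw":255,"x":0,"y":0,"z":0.14,"rx":0,"ry":0,"rz":0},
  {"claw":235,"x":-0.02,"y":0.02,"z":0.22,"rx":0,"ry":0,"rz":0.05},
  {"claw":211,"x":-0.06,"y":0.08,"z":0.26,"rx":0,"ry":0,"rz":0.1},
  {"claw":211,"x":-0.1,"y":0.14,"z":0.28,"rx":0,"ry":0,"rz":0.15},
  {"claw":211,"x":-0.14,"y":0.2,"z":0.28,"rx":0,"ry":0,"rz":0.2},
  {"claw":211,"x":-0.18,"y":0.26,"z":0.28,"rx":0,"ry":0,"rz":0.245},
  {"claw":211,"x":-0.194,"y":0.286,"z":0.28,"rx":0,"ry":0,"rz":0.245},
  {"claw":211,"x":-0.194,"y":0.286,"z":0.28,"rx":0,"ry":0,"rz":0.245},
])

```text
t: 6.9
tool_pos: [0.4815, -0.1002, 0.1838]
orientation: [-1.193, -2.905, -0.001]
force: [0.8, -0.0, -0.1]
opening: 0.0161
gripper_force: 0.0
```

Request:
arm_command([
  {"claw":211,"x":0,"y":0,"z":0,"rx":-0.05,"ry":-0.05,"rz":0},
  {"claw":211,"x":0,"y":0,"z":0,"rx":-0.08,"ry":-0.08,"rz":0},
  {"claw":211,"x":0,"y":0,"z":0,"rx":-0.11,"ry":-0.11,"rz":0},
  {"claw":211,"x":0,"y":0,"z":0,"rx":-0.11,"ry":-0.11,"rz":0},
  {"claw":211,"x":0,"y":0,"z":0,"rx":-0.11,"ry":-0.11,"rz":0},
])

```text
t: 7.32
tool_pos: [0.4828, -0.1021, 0.1837]
orientation: [1.084, 2.637, -0.172]
force: [-0.0, -0.1, 1.1]
opening: 0.0163
gripper_force: 0.0
```

```bash
cat > tip.py <<'E'
from loc import *
s,o=rep(); t=s["tool_pos"]
for n in("side",):
    p,d=robot.read_camera(n); C=cloud(n,d); q=C.reshape(-1,3); r=(q-t)@o
    for nm,off in(("A",-.0198*o[:,2]),("B",.014*o[:,2]+np.array([0,0,.0338]))): print(nm,(t+off).round(4),proj(n,t+off))
    m=(abs(r[:,0])<.035)&(abs(r[:,1])<.04)&(r[:,2]<.02)&(r[:,2]>-.06)&(d.ravel()>0)
    for a in np.arange(-.055,.02,.005):
        k=m&(abs(r[:,2]-a)<.0025)
        if k.sum()>3: print(round(a,4),k.sum(),np.percentile(r[k,0],[3,97]).round(4),np.percentile(r[k,1],[3,97]).round(4))
    k=m&(r[:,2]>-.05); w=q[k]; i=w[:,2].argsort()[:8]; print("lowest",w[i].mean(0).round(4))
    cv2.imwrite("pics/tip%d.png"%(s["t"]*100),cv2.resize(p[120:270,180:360],(720,600),interpolation=cv2.INTER_CUBIC)[:,:,::-1])
p,d=robot.read_camera("top"); C=cloud("top",d)
hsv=cv2.cvtColor(p,cv2.COLOR_RGB2HSV)
for nm,lo,hi in(("yellow",(20,150,80),(35,255,255)),("blue",(105,150,60),(130,255,255)),("orange",(2,150,80),(14,255,255))):
    m=(cv2.inRange(hsv,lo,hi)>0)&(C[:,:,2]>.02)&(C[:,:,2]<.1)&(C[:,:,0]<.57)
    nl,L,st,ce=cv2.connectedComponentsWithStats(m.astype(np.uint8))
    for i in range(1,nl):
        if st[i,4]>30: c=C[L==i]; print(nm,st[i,4],((c.min(0)+c.max(0))/2).round(3),c[:,2].max().round(3))
E
python3 tip.py; ls pics
```

```text
t 7.32 tcp [ 0.4828 -0.1021  0.1837] rack [-0.1412 -0.0236  0.1837] toolz [ 0.215 -0.215 -0.953] tooly ang 0.791 F [-0.01 -0.08  1.11] open 0.0163 q [-0.17 -0.43  2.06 -0.19  1.27 -0.93]
A [ 0.4785 -0.0979  0.2025] [[245.6 134.5]]
B [ 0.4858 -0.1051  0.2041] [[250.5 134.8]]
-0.055 69 [-0.0093  0.0064] [-0.0248  0.0199]
-0.05 65 [-0.0091  0.0072] [-0.0252  0.0203]
-0.045 66 [-0.0092  0.0075] [-0.0245  0.0194]
-0.04 64 [-0.0086  0.0083] [-0.0243  0.019 ]
-0.035 61 [-0.0092  0.0081] [-0.0241  0.0187]
-0.03 62 [-0.0089  0.0085] [-0.0233  0.0214]
-0.025 51 [-0.0091  0.0065] [-0.0199  0.0162]
-0.02 30 [-0.0086  0.0064] [-0.0161  0.0132]
lowest [ 0.4697 -0.1008  0.2012]
yellow 126 [ 0.402 -0.048  0.055] 0.088
blue 210 [ 0.412 -0.166  0.074] 0.088
blue 362 [ 0.378 -0.237  0.055] 0.089
orange 72 [ 0.498 -0.13   0.049] 0.079
orange 42 [ 0.436 -0.291  0.08 ] 0.09
crop0.png
near1.png
near2.png
near3.png
near4.png
side0.png
tip731.png
top0.png
```

Run:
```python
from loc import *
s,o=rep(); t=s["tool_pos"]
for n in("side","top"):
    p,d=robot.read_camera(n); q=cloud(n,d).reshape(-1,3); r=(q-t)@o
    m=(abs(r[:,0])<.06)&(abs(r[:,1])<.12)&(d.ravel()>0)
    print(n)
    for a in np.arange(-.17,-.02,.008):
        k=m&(abs(r[:,2]-a)<.004)
        if k.sum()>3: print(round(a+.0198,4),k.sum(),np.percentile(r[k,0],[2,98]).round(3),np.percentile(r[k,1],[2,98]).round(3))
```

```text
t 7.42 tcp [ 0.4842 -0.103   0.1851] rack [-0.1399 -0.0225  0.1851] toolz [ 0.216 -0.216 -0.952] tooly ang 0.789 F [ 0.82 -0.63  0.11] open 0.0159 q [-0.17 -0.43  2.05 -0.18  1.27 -0.93]
side
-0.1502 213 [-0.021  0.018] [-0.042  0.015]
-0.1422 206 [-0.02   0.018] [-0.042  0.016]
-0.1342 228 [-0.023  0.021] [-0.042  0.016]
-0.1262 664 [-0.036  0.03 ] [-0.095  0.089]
-0.1182 475 [-0.036  0.029] [-0.095  0.084]
-0.1102 474 [-0.036  0.033] [-0.093  0.083]
-0.1022 549 [-0.037  0.028] [-0.087  0.08 ]
-0.0942 450 [-0.037  0.031] [-0.088  0.08 ]
-0.0862 331 [-0.036  0.031] [-0.088  0.08 ]
-0.0782 79 [-0.015  0.003] [-0.085  0.03 ]
-0.0702 128 [-0.01   0.008] [-0.028  0.024]
-0.0622 109 [-0.01   0.006] [-0.028  0.021]
-0.0542 111 [-0.01   0.007] [-0.026  0.022]
-0.0462 111 [-0.009  0.006] [-0.026  0.023]
-0.0382 108 [-0.009  0.007] [-0.025  0.022]
-0.0302 109 [-0.009  0.008] [-0.025  0.021]
-0.0222 104 [-0.009  0.009] [-0.024  0.02 ]
-0.0142 100 [-0.009  0.007] [-0.024  0.022]
-0.0062 88 [-0.01   0.009] [-0.023  0.02 ]
top
-0.1502 19 [-0.02   0.015] [-0.042 -0.041]
-0.1422 17 [-0.02   0.017] [-0.042 -0.04 ]
-0.1342 33 [-0.023  0.02 ] [-0.042 -0.013]
-0.1262 2262 [-0.035  0.032] [-0.094  0.091]
-0.1182 213 [-0.036  0.016] [-0.095  0.087]
-0.1102 342 [-0.036 -0.022] [-0.086  0.08 ]
-0.1022 404 [-0.036 -0.023] [-0.08   0.077]
-0.0942 108 [-0.037 -0.021] [-0.083  0.077]
-0.0862 27 [-0.036 -0.03 ] [-0.087  0.081]
-0.0622 4 [-0.01  -0.009] [0.008 0.012]
-0.0542 8 [-0.01  -0.008] [0.007 0.013]
-0.0142 13 [-0.01   0.005] [0.006 0.019]
-0.0062 10 [-0.01   0.002] [0.007 0.019]
```

View pics/tip731.png

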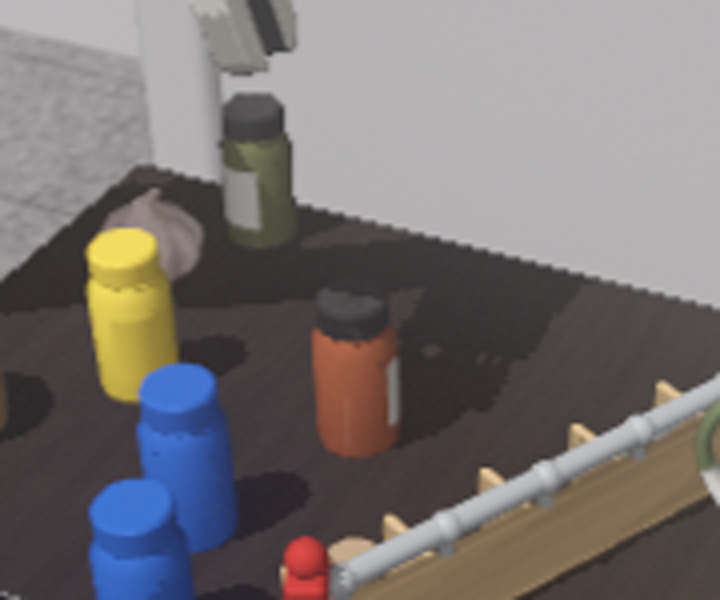

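The body starts about 82 mm behind the tip, and the tool is uniformly offset along its own axis. The view shows the orange jar at (355,375), clear in front of the gripper, with the yellow jar at (130,315) and the blue ones at (185,460) and (135,540). I'll cut the tilt to about 5° so the gripper body passes above the look-alikes, then descend.

Request:
arm_command([
  {"claw":211,"x":0,"y":0,"z":0,"rx":0.04,"ry":0.04,"rz":0},
  {"claw":211,"x":0,"y":0,"z":0,"rx":0.079,"ry":0.079,"rz":0},
  {"claw":211,"x":0,"y":0,"z":-0.07,"rx":0.079,"ry":0.079,"rz":0},
  {"claw":211,"x":0,"y":0,"z":-0.14,"rx":0.079,"ry":0.079,"rz":0},
  {"claw":211,"x":0,"y":0,"z":-0.2,"rx":0.079,"ry":0.079,"rz":0},
  {"claw":211,"x":0,"y":0,"z":-0.24,"rx":0.079,"ry":0.079,"rz":0},
  {"claw":211,"x":0,"y":0,"z":-0.24,"rx":0.079,"ry":0.079,"rz":0},
  {"claw":211,"x":0,"y":0,"z":-0.24,"rx":0.079,"ry":0.079,"rz":0},
])

```text
t: 8.18
tool_pos: [0.4831, -0.1028, 0.0636]
orientation: [1.167, 2.832, -0.052]
force: [0.0, -0.9, 1.7]
opening: 0.016
gripper_force: 0.0
```

```bash
cat > jar.py <<'E'
from loc import *
# orange jar from the side camera: orange pixels -> cylinder axis by their silhouette mid column, cap by cloud
def jar():
    s,o=rep(); t=s["tool_pos"]; tip=t-.0198*o[:,2]; print("tip",tip.round(4),"rack",rel(tip).round(4))
    for n in("side","top"):
        p,d=robot.read_camera(n); C=cloud(n,d); hsv=cv2.cvtColor(p,cv2.COLOR_RGB2HSV)
        m=(cv2.inRange(hsv,(2,140,50),(15,255,255))>0)&(C[:,:,2]>.004)&(C[:,:,2]<.08)&(np.linalg.norm(C[:,:,:2]-np.array([.54,-.17]),axis=2)<.1)
        nl,L,st,ce=cv2.connectedComponentsWithStats(m.astype(np.uint8))
        if nl<2: print(n,"none");continue
        i=1+st[1:,4].argmax(); c=C[L==i][:,:2]
        # circle of known radius 20.5 fitted to the surface points
        from scipy.optimize import least_squares
        o2=cal(n)[2][:2]; m0=c.mean(0); g=m0+(m0-o2)/np.linalg.norm(m0-o2)*.015
        f=least_squares(lambda v:np.linalg.norm(c-v,axis=1)-.0205,g,loss="soft_l1",f_scale=.002)
        print(n,len(c),"jar",f.x.round(4),"rack",rel([*f.x,0])[:2].round(4),"res",np.abs(f.fun).mean().round(4))
        k=(C[:,:,2]>.078)&(C[:,:,2]<.09)&(np.linalg.norm(C[:,:,:2]-f.x,axis=2)<.024)&(p.max(2)<110)
        if k.sum()>20: v=C[k]; print("   cap",k.sum(),((v.min(0)+v.max(0))/2).round(4),"rack",rel((v.min(0)+v.max(0))/2)[:2].round(4))
    return p
if __name__=="__main__": jar()
E
python3 jar.py
```

```text
t 8.18 tcp [ 0.4831 -0.1028  0.0636] rack [-0.1405 -0.0235  0.0636] toolz [ 0.059 -0.061 -0.996] tooly ang 0.789 F [ 0.02 -0.94  1.67] open 0.0160 q [-0.28 -0.12  2.   -0.05  1.19 -1.05]
tip [ 0.4819 -0.1016  0.0834] rack [-0.142  -0.0242  0.0834]
side 19 jar [ 0.5059 -0.1221] rack [-0.1153 -0.0074] res 0.0007
   cap 185 [ 0.5056 -0.1243  0.0821] rack [-0.1133 -0.0083]
top none
```

Request:
arm_command([
  {"claw":211,"x":-0.003,"y":0.003,"z":-0.05,"rx":0,"ry":0,"rz":0},
  {"claw":211,"x":-0.003,"y":0.003,"z":-0.09,"rx":0,"ry":0,"rz":0},
  {"claw":211,"x":-0.003,"y":0.003,"z":-0.12,"rx":0,"ry":0,"rz":0},
  {"claw":211,"x":-0.003,"y":0.003,"z":-0.135,"rx":0,"ry":0,"rz":0},
  {"claw":211,"x":-0.003,"y":0.003,"z":-0.142,"rx":0,"ry":0,"rz":0},
  {"claw":211,"x":-0.003,"y":0.003,"z":-0.142,"rx":0,"ry":0,"rz":0},
  {"claw":211,"x":-0.003,"y":0.003,"z":-0.142,"rx":0,"ry":0,"rz":0},
])

```text
t: 8.87
tool_pos: [0.4835, -0.1012, -0.005]
orientation: [1.164, 2.828, -0.051]
force: [-0.6, 0.8, 0.1]
opening: 0.0159
gripper_force: 0.0
```

Run:
```python
from jar import *
jar()
p,d=robot.read_camera("side")
cv2.imwrite("pics/near5.png",cv2.resize(p[140:290,190:370],(720,600),interpolation=cv2.INTER_CUBIC)[:,:,::-1])
```

```text
t 8.87 tcp [ 0.4835 -0.1012 -0.005 ] rack [-0.1418 -0.0226 -0.005 ] toolz [ 0.064 -0.063 -0.996] tooly ang 0.790 F [-0.64  0.77  0.13] open 0.0159 q [-0.28 -0.03  2.05 -0.05  1.04 -1.04]
tip [ 0.4823 -0.1     0.0147] rack [-0.1434 -0.0235  0.0147]
side 91 jar [ 0.5057 -0.1216] rack [-0.1158 -0.0074] res 0.0011
   cap 186 [ 0.5054 -0.124   0.0827] rack [-0.1136 -0.0084]
top none
```

View pics/near5.png

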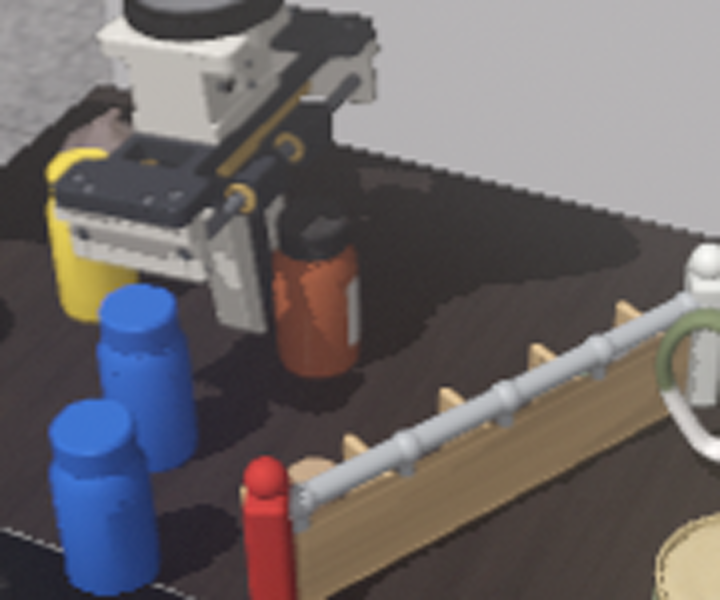

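The fingers are down with the tips at (240,325), just behind the orange jar at (315,300), clear of the blue and yellow jars. Push diagonally toward the front of the third gap.

Request:
arm_command([
  {"claw":211,"x":0.004,"y":-0.004,"z":0,"rx":0,"ry":0,"rz":0},
  {"claw":211,"x":0.009,"y":-0.009,"z":0,"rx":0,"ry":0,"rz":0},
  {"claw":211,"x":0.015,"y":-0.015,"z":0,"rx":0,"ry":0,"rz":0},
  {"claw":211,"x":0.022,"y":-0.022,"z":0,"rx":0,"ry":0,"rz":0},
  {"claw":211,"x":0.029,"y":-0.029,"z":0,"rx":0,"ry":0,"rz":0},
  {"claw":211,"x":0.036,"y":-0.036,"z":0,"rx":0,"ry":0,"rz":0},
  {"claw":211,"x":0.043,"y":-0.043,"z":0,"rx":0,"ry":0,"rz":0},
  {"claw":211,"x":0.05,"y":-0.049,"z":0,"rx":0,"ry":0,"rz":0},
  {"claw":211,"x":0.056,"y":-0.055,"z":0,"rx":0,"ry":0,"rz":0},
  {"claw":211,"x":0.06,"y":-0.059,"z":0,"rx":0,"ry":0,"rz":0},
])

```text
t: 9.85
tool_pos: [0.5126, -0.1308, -0.0066]
orientation: [1.165, 2.83, -0.052]
force: [-1.3, 0.6, 1.6]
opening: 0.016
gripper_force: 0.5
```

```bash
python3 jar.py
```

```text
t 9.85 tcp [ 0.5126 -0.1308 -0.0066] rack [-0.105  -0.0035 -0.0066] toolz [ 0.062 -0.062 -0.996] tooly ang 0.790 F [-1.3   0.65  1.59] open 0.0160 q [-0.32  0.07  1.95 -0.05  1.04 -1.08]
tip [ 0.5114 -0.1295  0.0131] rack [-0.1065 -0.0043  0.0131]
side 54 jar [ 0.5302 -0.1479] rack [-0.0834  0.0082] res 0.0008
   cap 186 [ 0.5295 -0.1492  0.0819] rack [-0.0824  0.0072]
top none
```

Request:
arm_command([
  {"claw":211,"x":0.005,"y":-0.0045,"z":0,"rx":0,"ry":0,"rz":0},
  {"claw":211,"x":0.011,"y":-0.0095,"z":0,"rx":0,"ry":0,"rz":0},
  {"claw":211,"x":0.018,"y":-0.0155,"z":0,"rx":0,"ry":0,"rz":0},
  {"claw":211,"x":0.025,"y":-0.022,"z":0,"rx":0,"ry":0,"rz":0},
  {"claw":211,"x":0.032,"y":-0.028,"z":0,"rx":0,"ry":0,"rz":0},
  {"claw":211,"x":0.039,"y":-0.034,"z":0,"rx":0,"ry":0,"rz":0},
  {"claw":211,"x":0.046,"y":-0.04,"z":0,"rx":0,"ry":0,"rz":0},
  {"claw":211,"x":0.052,"y":-0.046,"z":0,"rx":0,"ry":0,"rz":0},
  {"claw":211,"x":0.057,"y":-0.05,"z":0,"rx":0,"ry":0,"rz":0},
  {"claw":211,"x":0.057,"y":-0.05,"z":0,"rx":0,"ry":0,"rz":0},
])

```text
t: 10.78
tool_pos: [0.5413, -0.1559, -0.0064]
orientation: [1.165, 2.829, -0.052]
force: [0.3, 0.0, -0.7]
opening: 0.0161
gripper_force: 0.0
```

```bash
python3 jar.py
```

```text
t 10.78 tcp [ 0.5413 -0.1559 -0.0064] rack [-0.0726  0.0165 -0.0064] toolz [ 0.062 -0.062 -0.996] tooly ang 0.790 F [ 0.25  0.05 -0.67] open 0.0161 q [-0.34  0.16  1.86 -0.04  1.05 -1.11]
tip [ 0.5401 -0.1546  0.0133] rack [-0.0741  0.0157  0.0133]
side 53 jar [ 0.5592 -0.174 ] rack [-0.0499  0.0282] res 0.0007
   cap 184 [ 0.5576 -0.1753  0.0822] rack [-0.0492  0.0263]
top none
```

Request:
arm_command([
  {"claw":211,"x":-0.012,"y":0.018,"z":0,"rx":0,"ry":0,"rz":0},
  {"claw":211,"x":-0.024,"y":0.037,"z":0,"rx":0,"ry":0,"rz":0},
  {"claw":211,"x":-0.02,"y":0.037,"z":0,"rx":0,"ry":0,"rz":-0.05},
  {"claw":211,"x":-0.012,"y":0.036,"z":0,"rx":0,"ry":0,"rz":-0.1},
  {"claw":211,"x":-0.004,"y":0.034,"z":0,"rx":0,"ry":0,"rz":-0.15},
  {"claw":211,"x":0.004,"y":0.032,"z":0,"rx":0,"ry":0,"rz":-0.2},
  {"claw":211,"x":0.01,"y":0.03,"z":0,"rx":0,"ry":0,"rz":-0.245},
  {"claw":211,"x":0.015,"y":0.028,"z":0,"rx":0,"ry":0,"rz":-0.245},
  {"claw":211,"x":0.015,"y":0.028,"z":0,"rx":0,"ry":0,"rz":-0.245},
  {"claw":211,"x":0.015,"y":0.028,"z":0,"rx":0,"ry":0,"rz":-0.245},
])

```text
t: 11.72
tool_pos: [0.5477, -0.1407, -0.0067]
orientation: [1.818, 2.475, -0.08]
force: [-0.3, -0.5, -0.1]
opening: 0.0163
gripper_force: 0.0
```

Run:
```python
from jar import *
jar()
p,d=robot.read_camera("side")
cv2.imwrite("pics/near6.png",cv2.resize(p[170:270,250:370],(720,600),interpolation=cv2.INTER_CUBIC)[:,:,::-1])
```

```text
t 11.72 tcp [ 0.5477 -0.1407 -0.0067] rack [-0.0852  0.0271 -0.0067] toolz [ 0.025 -0.084 -0.996] tooly ang 0.303 F [-0.27 -0.45 -0.08] open 0.0163 q [-0.29  0.19  1.82 -0.08  1.08 -0.56]
tip [ 0.5472 -0.139   0.013 ] rack [-0.0869  0.0271  0.013 ]
side 369 jar [ 0.5586 -0.1725] rack [-0.0516  0.0281] res 0.0011
   cap 202 [ 0.5576 -0.175   0.0823] rack [-0.0494  0.0264]
top 47 jar [ 0.5591 -0.1739] rack [-0.0501  0.0282] res 0.0011
   cap 77 [ 0.5564 -0.1838  0.0844] rack [-0.0415  0.0227]
```

View pics/near6.png

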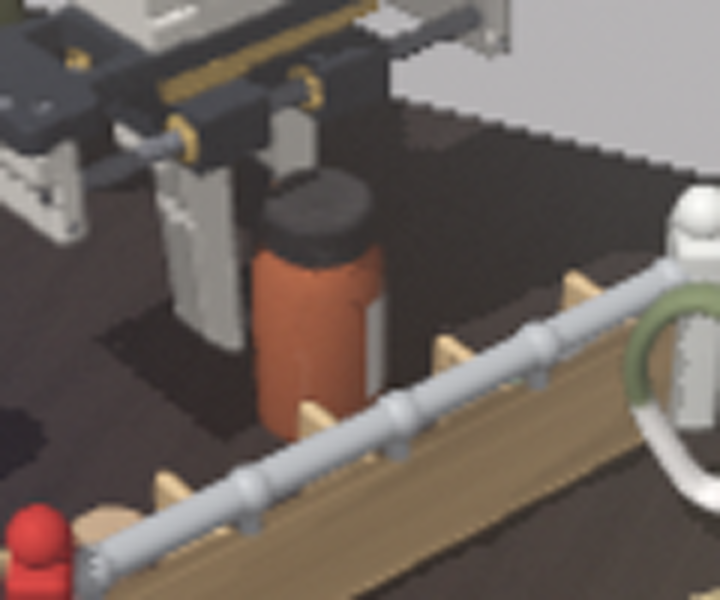

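The jar at (315,320) stands in front of the third gap, and the fingers are squared up behind it (tips near (225,340)). Push straight in.

Request:
arm_command([
  {"claw":211,"x":0.003,"y":-0.009,"z":0,"rx":0,"ry":0,"rz":0},
  {"claw":211,"x":0.006,"y":-0.018,"z":0,"rx":0,"ry":0,"rz":0},
  {"claw":211,"x":0.009,"y":-0.028,"z":0,"rx":0,"ry":0,"rz":0},
  {"claw":211,"x":0.012,"y":-0.038,"z":0,"rx":0,"ry":0,"rz":0},
  {"claw":211,"x":0.015,"y":-0.048,"z":0,"rx":0,"ry":0,"rz":0},
  {"claw":211,"x":0.018,"y":-0.059,"z":0,"rx":0,"ry":0,"rz":0},
  {"claw":211,"x":0.022,"y":-0.07,"z":0,"rx":0,"ry":0,"rz":0},
  {"claw":211,"x":0.025,"y":-0.08,"z":0,"rx":0,"ry":0,"rz":0},
  {"claw":211,"x":0.028,"y":-0.09,"z":0,"rx":0,"ry":0,"rz":0},
  {"claw":211,"x":0.028,"y":-0.09,"z":0,"rx":0,"ry":0,"rz":0},
])

```text
t: 12.7
tool_pos: [0.5626, -0.1875, -0.0064]
orientation: [1.823, 2.47, -0.081]
force: [-0.1, 0.1, -0.1]
opening: 0.016
gripper_force: 0.0
```

```bash
python3 jar.py
```

```text
t 12.70 tcp [ 0.5626 -0.1875 -0.0064] rack [-0.0361  0.0275 -0.0064] toolz [ 0.026 -0.084 -0.996] tooly ang 0.299 F [-0.06  0.1  -0.08] open 0.0160 q [-0.36  0.26  1.74 -0.08  1.09 -0.63]
tip [ 0.5621 -0.1858  0.0133] rack [-0.0378  0.0275  0.0133]
side 163 jar [ 0.5698 -0.2105] rack [-0.0119  0.0277] res 0.0013
   cap 222 [ 0.569  -0.2129  0.0821] rack [-0.0099  0.0262]
top none
```

Request:
arm_command([
  {"claw":211,"x":-0.004,"y":0.012,"z":0,"rx":0,"ry":0,"rz":0},
  {"claw":255,"x":-0.007,"y":0.023,"z":0,"rx":0,"ry":0,"rz":0},
  {"claw":255,"x":-0.007,"y":0.023,"z":0,"rx":0,"ry":0,"rz":0},
  {"claw":255,"x":-0.007,"y":0.023,"z":0,"rx":0,"ry":0,"rz":0},
  {"claw":255,"x":-0.007,"y":0.023,"z":0,"rx":0,"ry":0,"rz":0},
  {"claw":255,"x":-0.004,"y":0.013,"z":0,"rx":0,"ry":0,"rz":0},
  {"claw":255,"x":-0.001,"y":0.003,"z":0,"rx":0,"ry":0,"rz":0},
  {"claw":255,"x":0.002,"y":-0.005,"z":0,"rx":0,"ry":0,"rz":0},
  {"claw":255,"x":0.004,"y":-0.011,"z":0,"rx":0,"ry":0,"rz":0},
  {"claw":255,"x":0.004,"y":-0.011,"z":0,"rx":0,"ry":0,"rz":0},
])

```text
t: 13.63
tool_pos: [0.5644, -0.1927, -0.0066]
orientation: [1.823, 2.47, -0.08]
force: [0.6, -0.2, -0.5]
opening: 0.0002
gripper_force: 0.0
```

```bash
python3 jar.py
```

```text
t 13.63 tcp [ 0.5644 -0.1927 -0.0066] rack [-0.0306  0.0277 -0.0066] toolz [ 0.025 -0.084 -0.996] tooly ang 0.299 F [ 0.59 -0.23 -0.48] open 0.0002 q [-0.37  0.26  1.73 -0.08  1.09 -0.63]
tip [ 0.5639 -0.191   0.0131] rack [-0.0323  0.0277  0.0131]
side 129 jar [ 0.5716 -0.2161] rack [-0.0061  0.0277] res 0.0012
   cap 222 [ 0.5713 -0.216   0.0825] rack [-0.0063  0.0274]
top none
```

Push the last few millimetres slowly, feeling for the back board.

Request:
arm_command([
  {"claw":255,"x":0.0006,"y":-0.002,"z":0,"rx":0,"ry":0,"rz":0},
  {"claw":255,"x":0.0012,"y":-0.004,"z":0,"rx":0,"ry":0,"rz":0},
  {"claw":255,"x":0.0018,"y":-0.006,"z":0,"rx":0,"ry":0,"rz":0},
  {"claw":255,"x":0.0024,"y":-0.008,"z":0,"rx":0,"ry":0,"rz":0},
  {"claw":255,"x":0.0024,"y":-0.008,"z":0,"rx":0,"ry":0,"rz":0},
  {"claw":255,"x":0.0024,"y":-0.008,"z":0,"rx":0,"ry":0,"rz":0},
])

```text
t: 14.23
tool_pos: [0.5647, -0.1938, -0.0069]
orientation: [1.824, 2.474, -0.079]
force: [-2.9, 8.9, 4.9]
opening: 0.0006
gripper_force: 4.8
```

Request:
arm_command([
  {"claw":255,"x":0.0006,"y":-0.002,"z":0,"rx":0,"ry":0,"rz":0},
  {"claw":255,"x":0.001,"y":-0.003,"z":0,"rx":0,"ry":0,"rz":0},
  {"claw":255,"x":0.001,"y":-0.003,"z":0,"rx":0,"ry":0,"rz":0},
])

```text
t: 14.48
tool_pos: [0.5648, -0.194, -0.0069]
orientation: [1.824, 2.476, -0.077]
force: [-6.8, 14.1, 8.6]
opening: 0.0004
gripper_force: 7.9
```

```bash
python3 jar.py
```

```text
t 14.48 tcp [ 0.5648 -0.194  -0.0069] rack [-0.0292  0.0277 -0.0069] toolz [ 0.023 -0.079 -0.997] tooly ang 0.301 F [-6.79 14.08  8.61] open 0.0004 q [-0.37  0.27  1.73 -0.07  1.1  -0.64]
tip [ 0.5644 -0.1925  0.0128] rack [-0.0308  0.0277  0.0128]
side 121 jar [ 0.5716 -0.2162] rack [-0.0059  0.0277] res 0.0012
   cap 225 [ 0.571  -0.2149  0.0826] rack [-0.0074  0.0274]
top none
```

Request:
arm_command([
  {"claw":255,"x":-0.003,"y":0.01,"z":0,"rx":0,"ry":0,"rz":0},
  {"claw":255,"x":-0.01,"y":0.033,"z":0,"rx":0,"ry":0,"rz":0},
  {"claw":255,"x":-0.02,"y":0.067,"z":0,"rx":0,"ry":0,"rz":0},
  {"claw":255,"x":-0.03,"y":0.1,"z":0.02,"rx":0,"ry":0,"rz":0},
  {"claw":255,"x":-0.045,"y":0.1,"z":0.1,"rx":0,"ry":0,"rz":0},
  {"claw":255,"x":-0.08,"y":0.1,"z":0.18,"rx":0,"ry":0,"rz":0},
  {"claw":255,"x":-0.14,"y":0.1,"z":0.24,"rx":0,"ry":0,"rz":0},
  {"claw":255,"x":-0.2,"y":0.1,"z":0.28,"rx":0,"ry":0,"rz":0},
  {"claw":255,"x":-0.26,"y":0.1,"z":0.28,"rx":0,"ry":0,"rz":0},
  {"claw":255,"x":-0.3,"y":0.1,"z":0.28,"rx":0,"ry":0,"rz":0},
])

```text
t: 15.42
tool_pos: [0.4152, -0.1474, 0.1353]
orientation: [1.82, 2.468, -0.08]
force: [-0.0, -0.1, -0.7]
opening: 0.0003
gripper_force: 0.0
```

Run:
```python
from jar import *
jar()
for n in("top","side"):
    p,d=robot.read_camera(n); C=cloud(n,d).reshape(-1,3); q=p.reshape(-1,3).astype(int)
    r=np.c_[(C-ORG)@X,(C-ORG)@U,C[:,2]]
    k=(r[:,2]>.079)&(r[:,2]<.09)&(abs(r[:,0])<.03)&(abs(r[:,1]-.027)<.03)&(q.max(1)<120)
    c=r[k]; print(n,"cap",k.sum(),np.percentile(c,[1,99],axis=0).round(4).tolist(),"tops z",np.percentile(c[:,2],[10,50,95]).round(4))
    k=(r[:,2]>.050)&(r[:,2]<.072)&(abs(r[:,0]-.024)<.014)&(np.ptp(q,axis=1)<40)
    for y in(-.081,-.027,.027,.081):
        j=k&(abs(r[:,1]-y)<.015); 
        if j.sum()>5: print("  rail at",y,j.sum(),np.percentile(r[j,0],[2,50,98]).round(4),r[j,2].max().round(4))
    k=(r[:,2]>.028)&(r[:,2]<.042)&(r[:,0]>-.04)&(r[:,0]<.015)&(q[:,0]>q[:,2]+30)
    for y in(-.054,0,.054):
        j=k&(abs(r[:,1]-y)<.008)
        if j.sum()>5: print("  divider",y,j.sum(),"x",np.percentile(r[j,0],[2,98]).round(4),"y",np.percentile(r[j,1],[2,50,98]).round(4))
```

```text
t 15.42 tcp [ 0.4152 -0.1474  0.1353] rack [-0.1178 -0.1016  0.1353] toolz [ 0.029 -0.086 -0.996] tooly ang 0.300 F [-0.02 -0.14 -0.74] open 0.0003 q [-0.4  -0.34  2.05 -0.07  1.38 -0.68]
tip [ 0.4146 -0.1457  0.155 ] rack [-0.1196 -0.1016  0.155 ]
side 137 jar [ 0.572  -0.2164] rack [-0.0057  0.028 ] res 0.0014
   cap 225 [ 0.5709 -0.2192  0.0825] rack [-0.0033  0.0261]
top 119 jar [ 0.5727 -0.22  ] rack [-0.002   0.0276] res 0.0011
   cap 240 [ 0.5708 -0.2192  0.0835] rack [-0.0033  0.026 ]
top cap 240 [[-0.0198, 0.01, 0.0804], [0.0125, 0.0425, 0.0887]] tops z [0.0827 0.0849 0.0876]
  rail at -0.081 89 [0.018  0.0231 0.0292] 0.0695
  rail at -0.027 89 [0.0178 0.0233 0.0293] 0.0681
  rail at 0.027 86 [0.0181 0.0232 0.029 ] 0.068
  rail at 0.081 85 [0.0181 0.023  0.0292] 0.0689
  divider -0.054 55 x [-0.0205  0.0139] y [-0.0562 -0.0537 -0.0507]
  divider 0 65 x [-0.0213  0.0133] y [-0.0025  0.0007  0.0071]
  divider 0.054 44 x [-0.0216  0.0136] y [0.0515 0.0546 0.0572]
side cap 217 [[-0.0196, 0.0099, 0.0793], [0.0128, 0.042, 0.0866]] tops z [0.0814 0.0844 0.0862]
  rail at -0.081 119 [0.02   0.0264 0.0292] 0.0667
  rail at -0.027 104 [0.0202 0.0262 0.0294] 0.0665
  rail at 0.027 104 [0.0114 0.026  0.0288] 0.072
  rail at 0.081 88 [0.0184 0.0259 0.0291] 0.0668
  divider -0.054 25 x [-0.0226  0.0078] y [-0.0564 -0.0547 -0.0506]
  divider 0 27 x [-0.0205  0.0064] y [-0.0016 -0.0001  0.0072]
```

```bash
python3 -c "
from plant import robot
print(robot.close_job())"
```

```text
the job is handed in; nothing more can be done
None
```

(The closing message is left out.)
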